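# Turn a sample cassette round in its reader

### The arm

A 7-joint arm with a two-finger parallel gripper is mounted at the origin on a cart in front of the work surface, level with it; the furniture and walls round the work are solid. World frame = base frame: x ahead of the robot, y to its left, z up, the work surface at z = 0. Lengths are in m, angles in rad, forces in N, time in s.
With the tool pointing down it reaches from about 0.425 to 0.875 m from the base axis. Payload 9.9 kg.
Tool frame: the origin (TCP) lies midway between the tips of the shut fingers; the grasp point (between the pads) lies 19 mm behind it; z points along the fingers, y is the direction in which the jaws open and shut (so a half turn about z gives the same grasp; the last joint's range is limited). The gripper opens to 85 mm and grips with 20 to 120 N. Pads are 22 mm wide; open, the fingers measure 114 mm over their backs; the gripper's body (76 mm by 85 mm) begins 54 mm behind the grasp point. The pads swing forward as they close: fully open they stand 13 mm farther back than shut.
Start: joints at [-1.239, 0.576, 0.025, 1.437, -0.015, 1.129, -0.057], TCP at [0.273, 0.617, 0.231] pointing down, gripper open.
Joint ranges: [-2.76, 2.76], [-0.34, 2.15], [-1.52, 1.57], [0.19, 2.46], [-1.09, 4.23], [0.17, 1.99], [-2.82, 2.82]. Speed limits (rad/s): [2.22, 2.22, 3.01, 3.01, 3.14, 3.14, 3.14].

### API

Orientations are given as a unit quaternion [w, x, y, z].
In Python, from workcell import ctrl, open_jaws, clamp, cams, hand_in gives the robot as it stands. Calls block until the motion is done:
- ctrl.reach(position, orientation): joint-space move of the TCP to a pose.
- ctrl.movel(position, attitude=None, feed=0.15): straight line of the TCP; attitude=None keeps the orientation; feed is the mean speed in m/s.
- ctrl.move_j(angles): joint-space move.
- open_jaws() and clamp(f_grip=None): open the fingers fully, or close them until they stop; f_grip is the grip in N (None keeps the last).
- ctrl.wait(seconds).
- ctrl.solve_ik(position, orientation): joint angles nearest the present ones, or None.
- cams.camera(name): name is "side" or "top"; returns (picture, depth): 400x640x3 uint8, red, green, blue; 400x640 float32, m along the optical axis (not along the pixel's ray), 0 where there is no reading.
- cams.get_calibration(name): a dict with "intrinsics" (3x3 intrinsics, pixels), "dist_coeffs" ([k1, k2, p1, p2, k3] as OpenCV has them; the pictures are not rectified), "extrinsics" (4x4, takes a point from camera to world coordinates). Camera axes: x right, y down, z forward; pixel columns grow to the right and rows downward; lengths in m; the calibration is good to about 2 mm. A picture is of the moment at which its call begins. get_calibration takes no time and is no camera call.
A pose or a line that the arm cannot do raises ctrl.Unreachable and nothing moves.
- hand_in(): hands the job in, once; it reports no verdict.
Readings, each from a call of its own:
- ctrl.get_time_s(): time.
- ctrl.get_joints(): joint angles.
- ctrl.get_dq(): joint speeds.
- ctrl.get_joint_efforts(): joint torques, N m.
- ctrl.get_eef_pos(): TCP position.
- ctrl.get_ee_rot(): TCP orientation.
- ctrl.get_wrist_force(): force on the tool from outside, world axes, zero at the start.
- ctrl.get_wrist_torque(): the same for the moment, N m.
- ctrl.get_opening(): finger opening in m.
Only numpy, scipy, OpenCV 4.12 (cv2) and the standard library are available. Lean on these libraries where they do the work, as an engineer would, in place of code of your own. Each camera call takes 0.05 s, during which the arm holds its last target.

### The job

The blue sample cassette has been pushed into the white reader back to front, with its orange handle inside and its metal nose sticking out. Pull it out, set it down flat on the worktop and let go of it, then take hold of it afresh and slide it nose first into the reader until it is fully home against the stop, with only the orange handle left outside. Do not knock the other things on the worktop about.

Things in the scene. Friction and masses are not known exactly. Their poses are not given: they have to be found in the camera images.
- cassette_mid (a point): centre of the loose sample cassette, a right-angled bar 160 mm long and 34 mm high, 0.22 kg (varies), with four white discs on top. Its own x runs along its length towards the nose, z is up out of its top; the point is half-way along, across and up, 17 mm above its underside.
- cassette: the same cassette; origin at the centre of its underside, axes as cassette_mid. From the nose backwards: 14 mm of bare metal 38 mm wide (x = +66 to +80 mm), 86 mm of blue plastic 40 mm wide (x = -20 to +66), 60 mm of orange handle 36 mm wide (x = -80 to -20).
- cassette_nose (a point): middle of the end face of the cassette's metal nose, 80 mm along +x from cassette_mid; same axes.
- cassette_handle (a point): centre of the cassette's orange handle, 50 mm along -x from cassette_mid (30 mm from the handle's end); same axes.
- reader: white reader, fixed to the worktop, elsewhere each time. Origin on the worktop under the bay's mouth; x points into the bay, z up. Outside, the bay is 66 mm wide, 58 mm high; a grey flared rim stands 10 mm out from the mouth, about 66 mm wide and 62 mm high over all; behind the bay (x = 100 to 150 mm) stands a box 90 mm wide, 82 mm high.
- reader_mouth (a point): middle of the bay's opening, half-way up a cassette lying on the bay's floor (27 mm above the worktop); axes as the reader's. The bay is a level tunnel with roof, side walls and back stop: 100 mm deep, 46 wide, 40 high inside, floor 10 mm above the worktop. At the start the cassette lies in it back to front, 60 to 80 mm of its nose end outside.
- reader_stop (a point): middle of the back stop at the inner end of the bay, 100 mm along the reader's +x from reader_mouth, at the same height; same axes. A cassette that is fully home touches it with its nose and has just the 60 mm of its handle outside.
- flask: bystander, loose: stoppered conical glass flask, 59x59x117 mm; origin at the centre of its underside.
- notebook: bystander, loose: dark blue notebook lying flat, 205x151x23 mm; origin at the centre of its underside.
- amber_bottle: bystander, loose: amber bottle with a black cap, 62x62x154 mm; origin at the centre of its underside.
Things that resemble listed ones, but are neither listed nor needed, are in the scene too. There is more than one size of the cassette; the job needs the smaller.

How it is judged:
On the way:
1. the cassette lies flat on the worktop, wholly out of the reader, and is let go (distance between cassette_mid and reader_mouth above 0.078 m and height (world z) of cassette_mid below 0.021 m and angle between cassette_mid's own z axis and vertical below 0.1 rad and contact force between the fingers and cassette below 0.3 N), for 0.2 s.
At the end, for the whole second after the job is handed in: The cassette is at rest, nose first in the reader's bay, lying top up on its floor (within 0.1 rad), with the centre of its nose within 8 mm of the centre of the back stop, so that only the orange handle is outside (distance between cassette_nose and reader_stop below 0.008 m and angle between the x axis of cassette_mid and the x axis of reader_mouth, either way round below 0.1 rad and angle between cassette_mid's own z axis and vertical below 0.1 rad and linear speed of cassette below 0.02 m/s); the robot touches nothing.
It fails at once if the stoppered conical glass flask is moved by more than 30 mm (distance of flask from where it was at the start of the episode above 0.03 m).
It fails at once if the dark blue notebook lying flat is moved by more than 30 mm (distance of notebook from where it was at the start of the episode above 0.03 m).
It fails at once if the amber bottle with a black cap is moved by more than 30 mm (distance of amber_bottle from where it was at the start of the episode above 0.03 m).
It also fails if it takes over 59 s, if anything falls off the work surface, if the arm or the gripper's body presses on something with over 40 N, if the wrist force passes 120 N, or if a joint passes its speed limit or range.

## Working session

There is one attempt and no reset: what is moved stays moved. The work goes in short steps, each a Python script; the robot and the scene stay as the last script left them, time stands still between calls to the robot, and variables do not carry over. Pictures are saved under pics/ and viewed, and the job is handed in when it is done.

```bash
ls; mkdir -p pics
python3 - <<'E'
from workcell import ctrl, cams
import cv2, numpy as np
for n in ["top","side"]:
    p,d=cams.camera(n); cv2.imwrite(f"pics/{n}0.png",p[:,:,::-1]); np.save(f"pics/{n}0d.npy",d)
    c=cams.get_calibration(n); print(n,{k:np.round(v,4).tolist() for k,v in c.items()})
print(ctrl.get_time_s(),ctrl.get_ee_rot(),ctrl.get_opening())
E
```

```text
pics
top {'intrinsics': [[427.9664, 0.0, 320.7979], [0.0, 427.9664, 206.0884], [0.0, 0.0, 1.0]], 'dist_coeffs': [-0.0443, 0.0, 0.0, 0.0, 0.0], 'extrinsics': [[-0.4763, -0.8483, 0.2312, 0.1555], [-0.8793, 0.4596, -0.1252, 0.1207], [-0.0001, -0.263, -0.9648, 1.7149], [0.0, 0.0, 0.0, 1.0]]}
side {'intrinsics': [[365.6517, 0.0, 313.5232], [0.0, 365.6517, 199.7255], [0.0, 0.0, 1.0]], 'dist_coeffs': [-0.0707, 0.0, 0.0, 0.0, 0.0], 'extrinsics': [[-0.9979, 0.0602, -0.0222, 0.5734], [0.0637, 0.8864, -0.4585, 0.4545], [-0.0079, -0.459, -0.8884, 1.0898], [0.0, 0.0, 0.0, 1.0]]}
0.1 [-1.10629073e-04  2.06405470e-01  9.78466259e-01 -7.41128771e-04] 0.08504793021479319
```

View pics/top0.png

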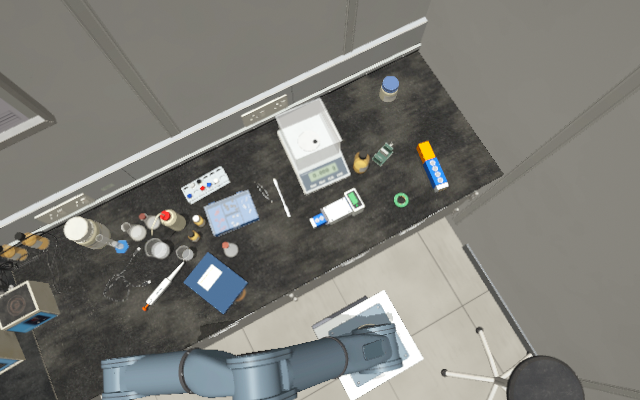

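View pics/side0.png

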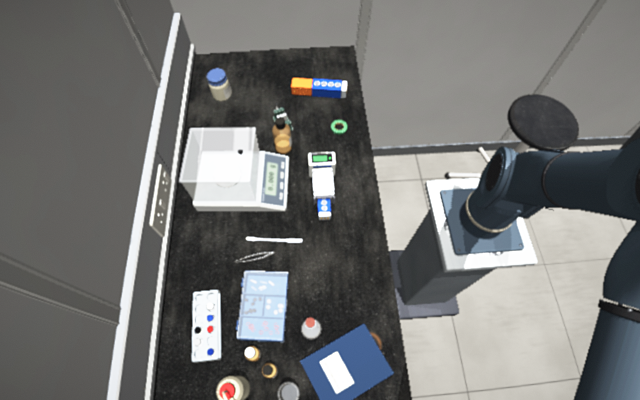

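The reader with the cassette's nose end sticking out is at top (340,208), side (322,190). The larger look-alike, with its orange handle, is at top (433,165), side (320,87). I'll check this in crops and measure.

```bash
cat > h.py <<'E'
import cv2, numpy as np
from workcell import ctrl, cams
def cal(n):
    c=cams.get_calibration(n); return [np.array(c[k],float) for k in("intrinsics","dist_coeffs","extrinsics")]
def ray(n,uv):
    K,D,E=cal(n); p=cv2.undistortPoints(np.array(uv,float).reshape(-1,1,2),K,D).reshape(-1,2)
    r=np.c_[p,np.ones(len(p))]@E[:3,:3].T; return E[:3,3],r
def onplane(n,uv,z):
    o,r=ray(n,uv); return o+r*((z-o[2])/r[:,2])[:,None]
def proj(n,P):
    K,D,E=cal(n); R=E[:3,:3].T; t=-R@E[:3,3]
    return cv2.projectPoints(np.array(P,float).reshape(-1,1,3),cv2.Rodrigues(R)[0],t,K,D)[0].reshape(-1,2)
def cloud(n,d):
    v,u=np.mgrid[0:400,0:640]; o,r=ray(n,np.c_[u.ravel(),v.ravel()])
    return (o+r*d.ravel()[:,None].astype(float)).reshape(400,640,3)
def crop(n,p,x0,y0,x1,y1,s,name):
    cv2.imwrite(name,cv2.resize(p[y0:y1,x0:x1],None,fx=s,fy=s,interpolation=cv2.INTER_CUBIC))
E
python3 - <<'E'
from h import *
for n,b in (("top",(300,175,380,235)),("side",(290,140,350,230))):
    p=cv2.imread(f"pics/{n}0.png"); crop(n,p,*b,6,f"pics/{n}c.png")
    d=np.load(f"pics/{n}0d.npy"); print(n,proj(n,[[0.273,0.617,.231],[0,0,0],[.5,0,0],[.5,.3,0]]).round())
    C=cloud(n,d)
    for uv in ([(340,208),(352,200),(320,219),(361,163),(433,165),(230,245),(215,280)] if n=="top" else [(322,180),(322,158),(324,208),(282,135),(320,87),(310,328),(345,360)]): print(uv,C[uv[1],uv[0]].round(3))
E
```

```text
top [[172. 363.]
 [368. 344.]
 [307. 231.]
 [241. 266.]]
(340, 208) [ 0.509 -0.158  0.058]
(352, 200) [ 0.509 -0.211  0.086]
(320, 219) [ 0.508 -0.067  0.052]
(361, 163) [ 0.62  -0.314  0.111]
(433, 165) [ 0.488 -0.588  0.053]
(230, 245) [0.572 0.29  0.102]
(215, 280) [0.495 0.41  0.021]
side [[471. 458.]
 [481. 219.]
 [330. 229.]
 [339. 325.]]
(322, 180) [ 0.515 -0.149  0.056]
(322, 158) [ 0.51  -0.217  0.084]
(324, 208) [ 0.516 -0.053  0.046]
(282, 135) [ 0.638 -0.301  0.11 ]
(320, 87) [ 0.491 -0.572  0.045]
(310, 328) [0.582 0.318 0.103]
(345, 360) [0.493 0.397 0.022]
```

```bash
python3 -c "
import cv2,numpy as np
a=cv2.imread('pics/topc.png');b=cv2.imread('pics/sidec.png');print(a.shape,b.shape)
c=np.zeros((540,a.shape[1]+b.shape[1]-60,3),np.uint8)
c[:360,:480]=a;c[:,480:]=b[:540,30:330];cv2.imwrite('pics/c1.png',c)"
```

```text
(360, 480, 3) (540, 360, 3)
```

View pics/c1.png

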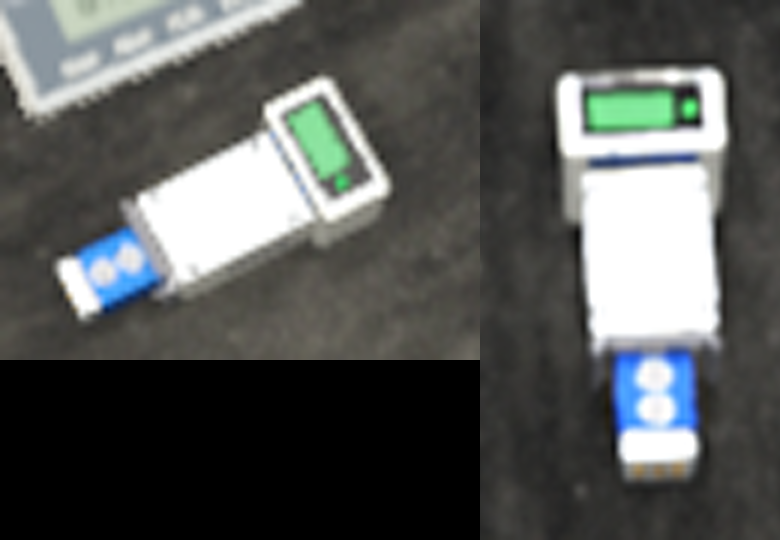

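Candidates: the cassette in the reader (top 320,219; blue/metal end out) and the larger look-alike (top 433,165; free on the worktop, orange). The first is the one I want. The crop shows the metal nose and two discs outside the mouth. Next I'll measure the poses.

Run:
```python
from h import *
for n,b in (("top",(300,175,375,235)),("side",(290,145,350,230))):
    p=cv2.imread(f"pics/{n}0.png"); C=cloud(n,np.load(f"pics/{n}0d.npy"))
    hsv=cv2.cvtColor(p,cv2.COLOR_BGR2HSV); W=np.zeros((400,640),bool); W[b[1]:b[3],b[0]:b[2]]=1
    z=C[...,2]; W&=np.hypot(C[...,0]-.51,C[...,1]+.12)<.17
    V=hsv[...,2]; blue=W&(hsv[...,0]>100)&(hsv[...,0]<125)&(hsv[...,1]>150)&(C[...,1]>-.11)
    white=(V>200)&(hsv[...,1]<60)
    masks={"roof":(W&white&(z>.05)&(z<.068)&(C[...,1]<-.09),.058),"cas":(W&(z>.03)&(z<.05)&(C[...,1]>-.095)&(blue|(V>170)),.044),"box":(W&(z>.074)&(z<.095)&(C[...,1]<-.17),.082)}
    for k,(m,h) in masks.items():
        m=m.astype(np.uint8); nn,l,s,_=cv2.connectedComponentsWithStats(m); i=1+np.argmax(s[1:,4]); v,u=np.nonzero(l==i)
        P=onplane(n,np.c_[u,v],h)[:,:2]; r=cv2.minAreaRect((P*1000).astype(np.float32))
        print(n,k,len(u),"zmed",np.median(z[l==i]).round(4),"rect",np.round(r[0],1),np.round(r[1],1),round(r[2],2),"\n  corners",cv2.boxPoints(r).round().tolist(), "px",cv2.boxPoints(cv2.minAreaRect(np.c_[u,v].astype(np.float32))).round().tolist())
    # bystander heights near
    m=(z>.02)&(z<.4)&(np.abs(C[...,0]-.5)<.25)&(C[...,1]<.35)&(C[...,1]>-.5)
    nn,l,s,_=cv2.connectedComponentsWithStats(m.astype(np.uint8))
    for i in range(1,nn):
        if s[i,4]>25: q=C[l==i]; print("  obj",s[i,:4],np.percentile(q,2,axis=0).round(3),np.percentile(q,98,axis=0).round(3))
```

```text
top roof 388 zmed 0.0577 rect [ 509.8 -144.9] [102.3  65.3] 89.98 
  corners [[477.0, -196.0], [542.0, -196.0], [542.0, -94.0], [477.0, -94.0]] px [[322.0, 208.0], [344.0, 196.0], [352.0, 211.0], [330.0, 222.0]]
top cas 137 zmed 0.0432 rect [509.6 -55.9] [56.3 42.2] 88.85 
  corners [[488.0, -84.0], [530.0, -85.0], [531.0, -28.0], [489.0, -27.0]] px [[309.0, 219.0], [321.0, 213.0], [326.0, 222.0], [314.0, 228.0]]
top box 262 zmed 0.0823 rect [ 506.4 -216.8] [52.  90.9] 88.98 
  corners [[460.0, -242.0], [551.0, -244.0], [552.0, -192.0], [461.0, -190.0]] px [[343.0, 193.0], [355.0, 187.0], [365.0, 207.0], [353.0, 213.0]]
  obj [293 133  57  62] [ 0.628 -0.268  0.026] [ 0.747 -0.07   0.2  ]
  obj [380 142  13  15] [ 0.625 -0.49   0.022] [ 0.666 -0.433  0.051]
  obj [353 150  17  23] [ 0.608 -0.352  0.028] [ 0.659 -0.296  0.158]
  obj [373 154  10  10] [ 0.607 -0.416  0.021] [ 0.646 -0.393  0.05 ]
  obj [309 189  55  40] [ 0.464 -0.239  0.028] [ 0.546 -0.032  0.088]
  obj [206 193  53  44] [0.641 0.147 0.03 ] [0.748 0.328 0.052]
  obj [223 242  14  14] [0.554 0.283 0.022] [0.588 0.326 0
[... 402 characters left out ...]
], [499.0, -21.0]] px [[318.0, 198.0], [330.0, 198.0], [330.0, 217.0], [318.0, 217.0]]
side box 350 zmed 0.0818 rect [ 512.3 -216.8] [51.3 89.2] 86.08 
  corners [[466.0, -239.0], [555.0, -245.0], [559.0, -194.0], [470.0, -188.0]] px [[308.0, 152.0], [335.0, 152.0], [335.0, 165.0], [308.0, 165.0]]
  obj [272 104  20  48] [ 0.612 -0.473  0.023] [ 0.671 -0.298  0.154]
  obj [242 128  47  83] [ 0.633 -0.268  0.027] [ 0.748 -0.069  0.198]
  obj [308 152  28  67] [ 0.472 -0.239  0.027] [ 0.553 -0.029  0.085]
  obj [249 271  39  71] [0.647 0.146 0.034] [0.748 0.331 0.048]
  obj [302 317  19  21] [0.557 0.292 0.021] [0.604 0.33  0.118]
  obj [332 323  42  20] [0.418 0.309 0.02 ] [0.51  0.349 0.025]
```

Run:
```python
from h import *
def edge(n,A,B,h,outdir,lab):
    # sample scanlines perpendicular to world line A-B at height h, find max gradient
    p=cv2.cvtColor(cv2.imread(f"pics/{n}0.png"),cv2.COLOR_BGR2GRAY).astype(np.float32)
    pts=[]
    for t in np.linspace(.08,.92,40):
        c=np.array(A)*(1-t)+np.array(B)*t
        s=np.linspace(-.014,.014,113); Q=np.c_[c[0]+s*outdir[0],c[1]+s*outdir[1],np.full(len(s),h)]
        uv=proj(n,Q).astype(np.float32); I=cv2.remap(p,uv[:,0:1],uv[:,1:2],cv2.INTER_LINEAR).ravel()
        I=cv2.GaussianBlur(I.reshape(-1,1),(1,9),2).ravel(); g=-np.diff(I)
        i=np.argmax(g)
        if g[i]>1.5: pts.append(Q[i,:2])
    P=np.array(pts,np.float32)*1000
    vx,vy,x0,y0=cv2.fitLine(P,cv2.DIST_HUBER,0,.01,.01).ravel()
    m=(np.array(A)+B)/2*1000
    print(n,lab,len(P),"tilt dx/dy deg",round(np.degrees(np.arctan(vx/vy)),2),"x at midy",round(x0+vx/vy*(m[1]-y0),1),"y at midx",round(y0+vy/vx*(m[0]-x0),1),"res",np.abs((P-[x0,y0])@[-vy,vx]).mean().round(2))
for n in("top","side"):
    edge(n,(.477,-.19),(.480,-.10),.058,(-1,0),"roof -x")
    edge(n,(.542,-.19),(.546,-.10),.058,(1,0),"roof +x")
    edge(n,(.463,-.240),(.467,-.192),.082,(-1,0),"box -x")
    edge(n,(.553,-.243),(.556,-.193),.082,(1,0),"box +x")
    edge(n,(.466,-.241),(.55,-.243),.082,(0,-1),"box back")
    edge(n,(.49,-.085),(.492,-.03),.044,(-1,0),"cas -x")
    edge(n,(.531,-.085),(.534,-.03),.044,(1,0),"cas +x")
    edge(n,(.49,-.025),(.53,-.025),.044,(0,1),"cas end")
    edge(n,(.482,-.092),(.543,-.092),.062,(0,1),"rim front")
```

```text
top roof -x 40 tilt dx/dy deg 1.47 x at midy 476.2 y at midx -55.5 res 0.36
top roof +x 40 tilt dx/dy deg 0.42 x at midy 545.4 y at midx -331.8 res 0.45
top box -x 40 tilt dx/dy deg 0.7 x at midy 463.7 y at midx -109.1 res 0.52
top box +x 40 tilt dx/dy deg 0.35 x at midy 554.5 y at midx -225.7 res 0.78
top box back 40 tilt dx/dy deg -89.19 x at midy 187.6 y at midx -246.5 res 0.51
top cas -x 40 tilt dx/dy deg 0.75 x at midy 492.2 y at midx -152.7 res 0.45
top cas +x 40 tilt dx/dy deg 1.95 x at midy 531.8 y at midx -36.7 res 3.63
top cas end 40 tilt dx/dy deg -88.11 x at midy 463.3 y at midx -26.5 res 0.39
top rim front 40 tilt dx/dy deg -89.48 x at midy 203.1 y at midx -94.8 res 1.28
side roof -x 40 tilt dx/dy deg 2.94 x at midy 477.3 y at midx -121.4 res 1.35
side roof +x 40 tilt dx/dy deg 0.27 x at midy 548.6 y at midx -1123.9 res 0.7
side box -x 40 tilt dx/dy deg 4.73 x at midy 466.1 y at midx -228.7 res 0.39
side box +x 40 tilt dx/dy deg 2.46 x at midy 558.1 y at midx -300.5 res 0.31
side box back 40 tilt dx/dy deg -89.25 x at midy 336.5 y at midx -244.2 res 2.18
side cas -x 40 tilt dx/dy deg 3.86 x at midy 495.6 y at midx -125.2 res 1.95
side cas +x 40 tilt dx/dy deg 19.84 x at midy 532.7 y at midx -58.2 res 2.74
side cas end 39 tilt dx/dy deg 87.63 x at midy 487.2 y at midx -24.1 res 0.92
side rim front 40 tilt dx/dy deg -83.21 x at midy 545.1 y at midx -88.1 res 1.68
```

```bash
cat >> h.py <<'E'
from scipy.spatial.transform import Rotation as Rn
def qdown(yaw):
    """tool down; tool y axis (jaw direction) at world angle yaw"""
    y=np.array([np.cos(yaw),np.sin(yaw),0]); z=np.array([0,0,-1.]); x=np.cross(y,z)
    q=Rn.from_matrix(np.c_[x,y,z]).as_quat(); return np.roll(q,1)
E
python3 - <<'E'
from h import *
a=np.radians(-1.2)
for pos in([.5125,-.05,.13],[.5125,.08,.1],[.5125,.185,.1],[.51,-.12,.013]):
  for k in(-180,-90,0,90,180):
    q=ctrl.solve_ik(pos,qdown(a+np.radians(k))); print(pos,k,None if q is None else np.round(q,2).tolist())
E
```

```text
[0.5125, -0.05, 0.13] -180 [-0.7, 0.91, 1.36, 2.01, -1.01, 1.15, -2.05]
[0.5125, -0.05, 0.13] -90 [-0.45, 0.56, 0.7, 2.0, -0.53, 0.76, -1.03]
[0.5125, -0.05, 0.13] 0 [-0.27, 0.5, 0.41, 1.99, -0.3, 0.71, 0.3]
[0.5125, -0.05, 0.13] 90 [-0.07, 0.47, 0.1, 1.99, -0.07, 0.69, 1.63]
[0.5125, -0.05, 0.13] 180 [-0.7, 0.91, 1.36, 2.01, -1.01, 1.15, -2.05]
[0.5125, 0.08, 0.1] -180 [0.03, 0.53, -0.4, 2.0, 0.32, 0.67, 2.55]
[0.5125, 0.08, 0.1] -90 [-0.65, 0.6, 0.62, 2.02, -0.54, 0.69, -1.27]
[0.5125, 0.08, 0.1] 0 [-0.47, 0.54, 0.34, 2.01, -0.29, 0.64, 0.04]
[0.5125, 0.08, 0.1] 90 [-0.25, 0.51, -0.0, 2.0, 0.0, 0.62, 1.3]
[0.5125, 0.08, 0.1] 180 [0.03, 0.53, -0.4, 2.0, 0.32, 0.67, 2.55]
[0.5125, 0.185, 0.1] -180 [-0.15, 0.57, -0.43, 1.93, 0.34, 0.72, 2.34]
[0.5125, 0.185, 0.1] -90 [-0.83, 0.63, 0.63, 1.95, -0.54, 0.73, -1.47]
[0.5125, 0.185, 0.1] 0 [-0.64, 0.57, 0.32, 1.95, -0.27, 0.67, -0.18]
[0.5125, 0.185, 0.1] 90 [-0.42, 0.54, -0.02, 1.94, 0.02, 0.66, 1.1]
[0.5125, 0.185, 0.1] 180 [-0.15, 0.57, -0.43, 1.93, 0.34, 0.72, 2.34]
[0.51, -0.12, 0.013] -180 [0.39, 0.68, -0.38, 2.05, 0.5, 0.51, 2.76]
[0.51, -0.12, 0.013] -90 [-0.12, 0.71, 0.4, 2.06, -0.58, 0.48, -0.87]
[0.51, -0.12, 0.013] 0 [0.03, 0.67, 0.18, 2.06, -0.27, 0.43, 0.39]
[0.51, -0.12, 0.013] 90 [0.16, 0.66, -0.03, 2.05, 0.05, 0.43, 1.64]
[0.51, -0.12, 0.013] 180 [0.39, 0.68, -0.38, 2.05, 0.5, 0.51, 2.76]
```

Run:
```python
from h import *
q=qdown(np.radians(-1.2))
ctrl.reach([.5125,-.05,.20],q); ctrl.movel([.5125,-.05,.085])
print(ctrl.get_time_s(),ctrl.get_eef_pos(),ctrl.get_wrist_force())
for n,b in (("top",(280,165,380,245)),("side",(270,140,370,260))):
    p,d=cams.camera(n); p=p[:,:,::-1].copy(); cv2.imwrite(f"pics/{n}1.png",p); np.save(f"pics/{n}1d.npy",d); crop(n,p,*b,5,f"pics/{n}1c.png")
```

```text
3.5333 [ 0.51299078 -0.05009544  0.08560129] [ 0.50725211 -0.38125037  0.60432739]
```

View pics/side1c.png

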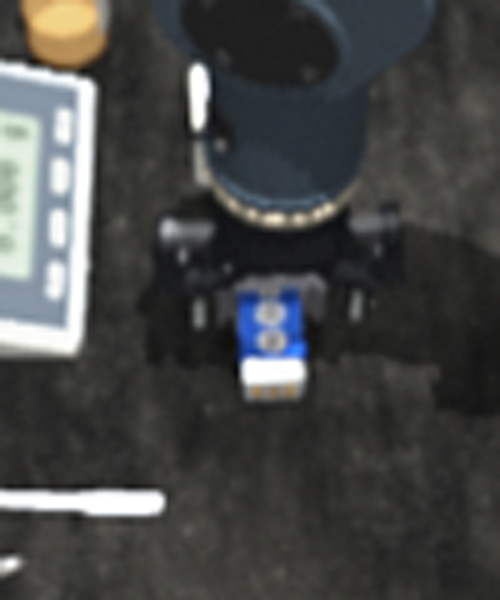

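View pics/top1c.png

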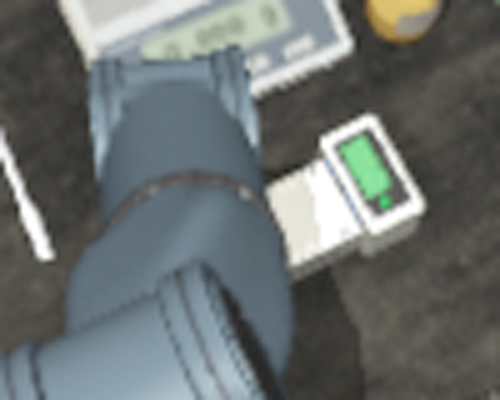

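Run:
```python
from h import *
print(((proj("side",[[.513,-.05,.09],[.513,-.05,.12],[.513,-.05,.044],[.513,-.03,.044]])-[270,140])*5).round(1))
C=cloud("side",np.load("pics/side1d.npy"))
for u,v in((200,310),(357,305)):print(C[140+v//5,270+u//5])
```

```text
[[276.4 311.8]
 [277.4 289.1]
 [274.9 344.5]
 [277.3 373. ]]
[ 0.56007253 -0.03868229  0.1208548 ]
[ 0.46711123 -0.03898437  0.11449586]
```

The side view shows both finger screws (crop 200 and 357, midpoint x=0.5136 by depth, agreeing with the TCP) straddling the nose end (crop 272,345). The cassette is about 1–2 mm towards +x, so I'll shift to x=0.514 and grip.

Run:
```python
from h import *
q=qdown(np.radians(-1.2))
def st(s): print(s,round(ctrl.get_time_s(),2),np.round(ctrl.get_eef_pos(),4),"F",np.round(ctrl.get_wrist_force(),1),"op",round(ctrl.get_opening(),4))
ctrl.movel([.514,-.05,.085],q); ctrl.movel([.514,-.05,.012],q,.1); st("down")
clamp(30); st("clamp30")
clamp(80); st("clamp80")
print(np.round(ctrl.get_wrist_torque(),2))
```

```text
down 4.77 [ 0.5143 -0.0501  0.0123] F [-0.5  0.3 -0. ] op 0.0853Traceback (most recent call last):
  File "<stdin>", line 5, in <module>
NameError: name 'clamp' is not defined. Did you mean: 'cams'?
```

```bash
cat >> h.py <<'E'
from workcell import open_jaws, clamp
def st(s): print(s,round(ctrl.get_time_s(),2),np.round(ctrl.get_eef_pos(),4),"F",np.round(ctrl.get_wrist_force(),1),"op",round(ctrl.get_opening(),4))
E
python3 - <<'E'
from h import *
clamp(30); st("clamp30")
clamp(80); st("clamp80")
print(np.round(ctrl.get_wrist_torque(),2))
E
```

```text
clamp30 5.25 [ 0.5142 -0.0499  0.0123] F [-1.1  0.7  4.5] op 0.0397
clamp80 5.47 [ 0.5142 -0.0499  0.0124] F [-1.9  1.3  7.9] op 0.0385
[-0.09  0.26 -0.01]
```

Run:
```python
from h import *
q=qdown(np.radians(-1.2))
ctrl.movel([.5145,-.035,.0125],q,.05); st("15")
ctrl.movel([.5155,.03,.013],q,.1); st("80")
ctrl.movel([.5165,.09,.013],q,.1); st("140")
ctrl.movel([.5165,.10,.09],q,.15); st("lift")
p,d=cams.camera("side"); p=p[:,:,::-1].copy(); cv2.imwrite("pics/side2.png",p); crop("side",p,250,140,410,260,5,"pics/side2c.png")
```

```text
15 5.92 [ 0.5145 -0.0334  0.0125] F [-0.4  5.   5.2] op 0.039
80 6.72 [0.5154 0.0295 0.0129] F [ 0.9 -0.4 -2.2] op 0.0388
140 7.47 [0.5165 0.0892 0.0131] F [ 0.6 -0.  -3. ] op 0.0394
lift 8.13 [0.5161 0.0997 0.0896] F [-0.2 -0.6 -2.9] op 0.039
```

View pics/side2c.png

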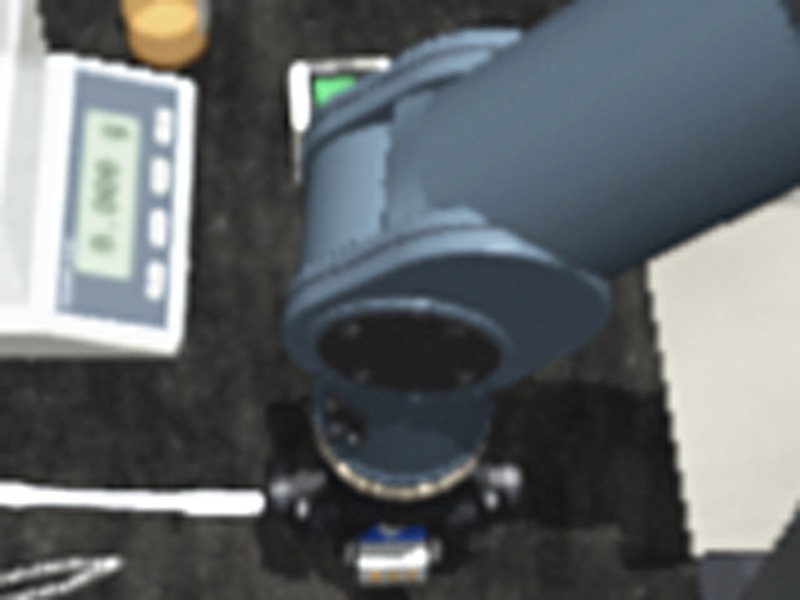

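Run:
```python
from h import *
print("stylus tip",onplane("side",[[302,240]],.01))
a=np.radians(-1.2); P=[.49,.08,.11]
ctrl.reach(P,qdown(a+np.pi/2)); st("90"); 
ctrl.reach(P,qdown(a+np.pi)); st("180"); print(np.round(ctrl.get_joints(),2))
ctrl.movel([.49,.08,.02],None,.12); st("z20"); 
ctrl.movel([.49,.08,.006],None,.04); st("z6"); 
p,d=cams.camera("side"); p=p[:,:,::-1].copy(); cv2.imwrite("pics/side3.png",p); crop("side",p,250,180,410,300,5,"pics/side3c.png")
```

```text
stylus tip [[0.59165092 0.03720045 0.01      ]]
90 9.26 [0.4897 0.0797 0.1095] F [ 0.1  0.1 -2.9] op 0.0391
180 10.37 [0.49   0.08   0.1098] F [ 0.6  0.3 -2.5] op 0.0389
[ 0.07  0.5  -0.47  2.04  0.35  0.68  2.49]
z20 11.27 [0.4903 0.0802 0.0204] F [ 0.2  0.3 -2. ] op 0.0388
z6 11.77 [0.4899 0.08   0.0058] F [ 0.4  0.  -2.8] op 0.0387
```

View pics/side3c.png

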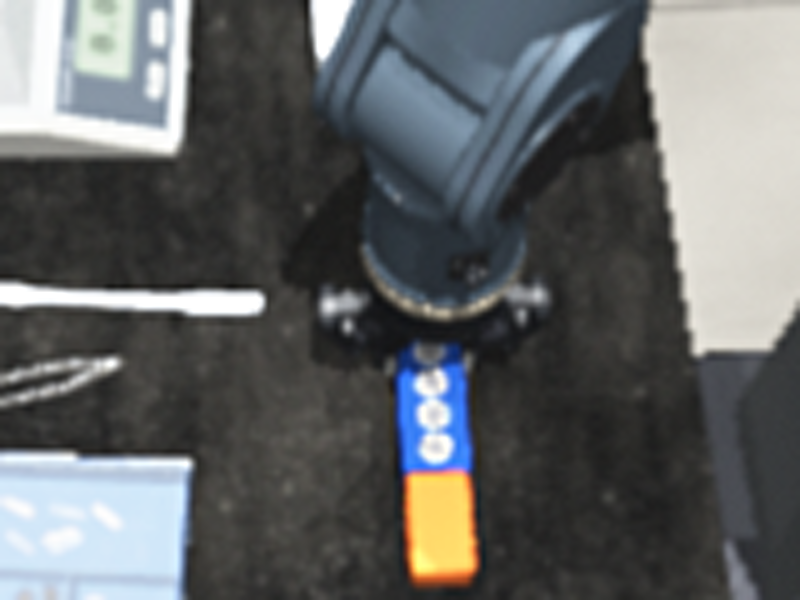

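The cassette is held level with its handle (crop 440,530) towards +y. Lower it to contact, release, retract and look.

Run:
```python
from h import *
z=.0055
for z in(.004,.003,.002,.001):
    ctrl.movel([.49,.08,z],None,.02); st(z)
    if ctrl.get_wrist_force()[2]>2: break
open_jaws(); st("open"); ctrl.wait(.3)
ctrl.movel([.49,.08,.12],None,.2); ctrl.reach([.49,.08,.2],qdown(np.radians(-1.2))); st("up")
p,d=cams.camera("side"); p=p[:,:,::-1].copy(); cv2.imwrite("pics/side4.png",p); np.save("pics/side4d.npy",d); crop("side",p,250,160,410,280,5,"pics/side4c.png")
p,d=cams.camera("top"); p=p[:,:,::-1].copy(); cv2.imwrite("pics/top4.png",p); np.save("pics/top4d.npy",d); crop("top",p,220,180,380,300,5,"pics/top4c.png")
```

```text
0.004 12.07 [0.49  0.08  0.004] F [-0.2 -0.  -2. ] op 0.0382
0.003 12.32 [0.49  0.08  0.003] F [ 0.1 -0.4 -2. ] op 0.039
0.002 12.57 [0.4901 0.08   0.0027] F [-2.6 -0.7  9.9] op 0.039
open 13.09 [0.49   0.08   0.0019] F [0.8 0.9 0.7] op 0.0854
up 15.82 [0.4895 0.0798 0.1993] F [ 0.   0.3 -0.6] op 0.0852
```

View pics/side4c.png

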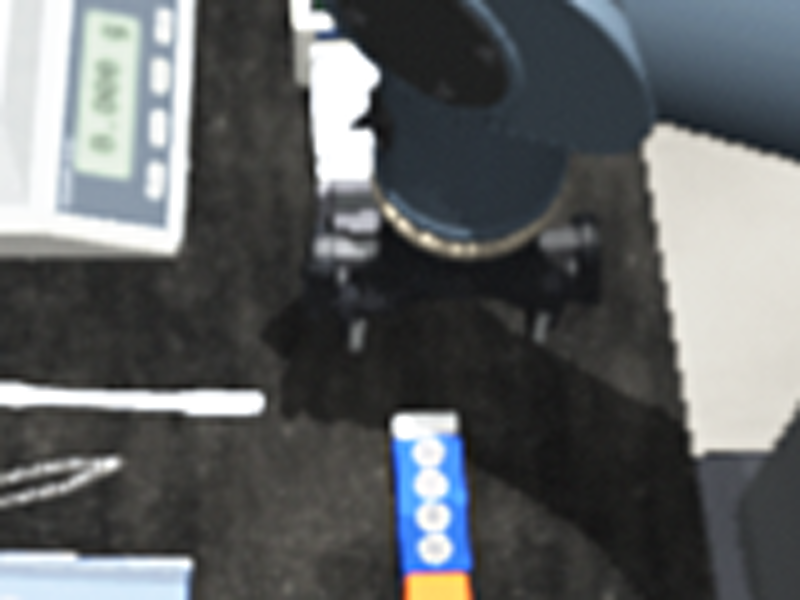

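View pics/top4c.png

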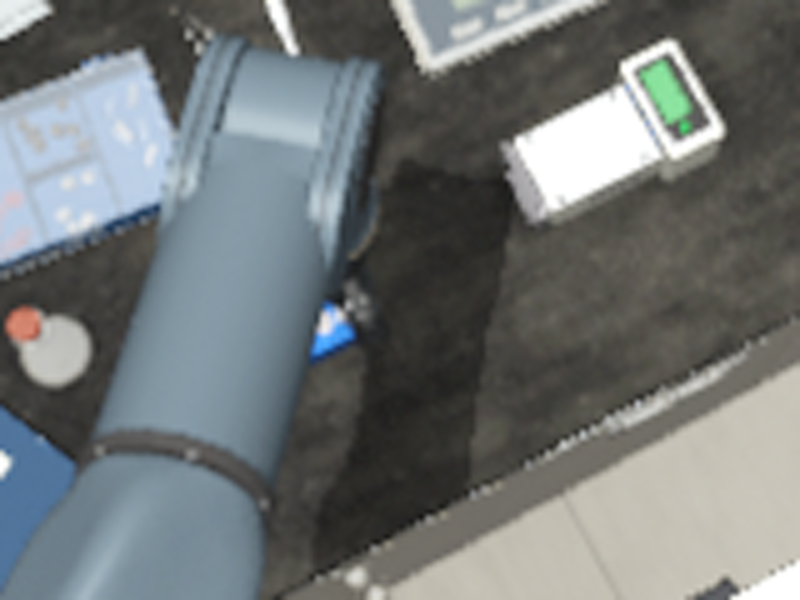

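Run:
```python
from h import *
p=cv2.imread("pics/side4.png"); C=cloud("side",np.load("pics/side4d.npy"))
hsv=cv2.cvtColor(p,cv2.COLOR_BGR2HSV)
W=(C[...,0]>.44)&(C[...,0]<.54)&(C[...,1]>.03)&(C[...,1]<.26)&(C[...,2]>.025)&(C[...,2]<.045)
v,u=np.nonzero(W); P=onplane("side",np.c_[u,v],.034)[:,:2]*1000
r=cv2.minAreaRect(P.astype(np.float32)); print(len(u),"z",np.median(C[W][:,2]),r,cv2.boxPoints(r).round(1).tolist())
o=W&(hsv[...,0]>5)&(hsv[...,0]<22)&(hsv[...,1]>150); v,u=np.nonzero(o); Q=onplane("side",np.c_[u,v],.034)*1000; print("orange",Q.mean(0),Q.min(0),Q.max(0))
b=W&(hsv[...,0]>100)&(hsv[...,0]<125)&(hsv[...,1]>130); v,u=np.nonzero(b); Q2=onplane("side",np.c_[u,v],.034)*1000; print("blue",Q2.mean(0),Q2.min(0),Q2.max(0))
e=Q.mean(0)-Q2.mean(0); print("tilt",np.degrees(np.arctan2(e[0],e[1])))
```

```text
687 z 0.032757342307606185 ((493.71441650390625, 142.34690856933594), (160.2299041748047, 40.07358169555664), 88.5157470703125) [[471.6000061035156, 62.79999923706055], [511.70001220703125, 61.70000076293945], [515.7999877929688, 221.89999389648438], [475.79998779296875, 223.0]]
orange [496.43268962 197.23612701  34.        ] [476.53473227 162.90103675  34.        ] [514.25406701 222.56878941  34.        ]
blue [493.32718715 120.37609872  34.        ] [472.538465    76.58214324  34.        ] [514.18689431 158.90081807  34.        ]
tilt 2.3137573196335
```

Run:
```python
from h import *
q=qdown(np.radians(-1.15))
ctrl.reach([.4925,.192,.12],q); ctrl.movel([.4925,.192,.004],q,.12); st("down")
clamp(40); st("c40"); clamp(110); st("c110")
ctrl.movel([.4925,.192,.05],q,.12); st("lift")
L=lambda y:.5107+.02*(y+.145)
ctrl.reach([L(.10),.10,.05],q); ctrl.movel([L(.10),.10,.0165],q,.1); st("pre")
p,d=cams.camera("side"); p=p[:,:,::-1].copy(); cv2.imwrite("pics/side5.png",p); np.save("pics/side5d.npy",d); crop("side",p,270,140,390,260,5,"pics/side5c.png")
p,d=cams.camera("top"); p=p[:,:,::-1].copy(); cv2.imwrite("pics/top5.png",p); np.save("pics/top5d.npy",d); crop("top",p,260,170,380,260,5,"pics/top5c.png")
```

```text
down 17.64 [0.4928 0.1917 0.0043] F [ 0.2  0.2 -0. ] op 0.0856
c40 18.16 [0.4925 0.1921 0.0043] F [-1.7 -0.3  4.6] op 0.0356
c110 18.38 [0.4926 0.1921 0.0045] F [-2.5 -0.   8.4] op 0.0344
lift 18.91 [0.4922 0.1923 0.0496] F [ 0.1  1.3 -3.6] op 0.0345
pre 19.86 [0.5153 0.1006 0.0163] F [ 0.9 -0.3 -2.3] op 0.0346
```

View pics/side5c.png

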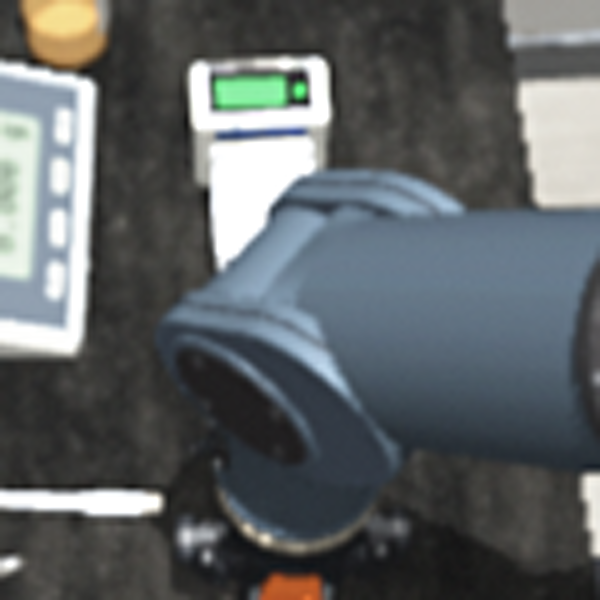

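View pics/top5c.png

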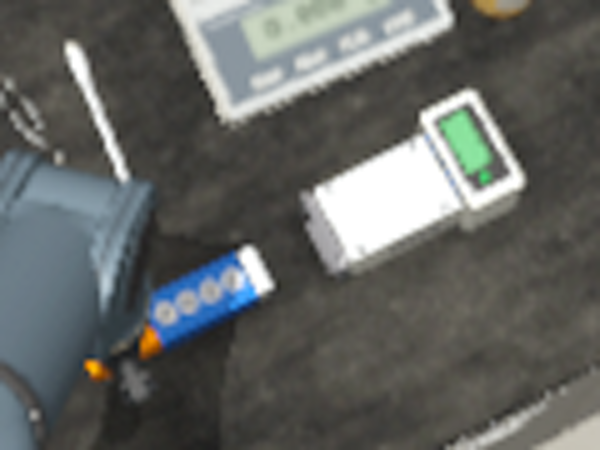

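The top view shows the cassette in line ahead of the mouth, nose at crop (258,270) and discs from (165,314) to (233,279). I'll check the line numerically from top only.

Run:
```python
from h import *
p=cv2.imread("pics/top5.png"); C=cloud("top",np.load("pics/top5d.npy"))
W=(C[...,0]>.46)&(C[...,0]<.57)&(C[...,1]>-.06)&(C[...,1]<.06)&(C[...,2]>.035)&(C[...,2]<.06)
v,u=np.nonzero(W); q=C[W]; A=np.c_[q[:,1],np.ones(len(q))]; print("z front/back",np.median(q[q[:,1]<-.0,2]),np.median(q[q[:,1]>.03,2]))
P=onplane("top",np.c_[u,v],.048)*1000
ys=np.arange(-20,40,6); c=[(y,(P[abs(P[:,1]-y)<4,0].min()+P[abs(P[:,1]-y)<4,0].max())/2) for y in ys]; c=np.array(c); f=np.polyfit(c[:,0],c[:,1],1); print("cas line: x at 0",f[1],"tilt",np.degrees(np.arctan(f[0])),"nose y",P[:,1].min())
W=(C[...,0]>.44)&(C[...,0]<.58)&(C[...,1]>-.19)&(C[...,1]<-.10)&(C[...,2]>.054)&(C[...,2]<.062)
v,u=np.nonzero(W); P=onplane("top",np.c_[u,v],.058)*1000
c=[(y,(P[abs(P[:,1]-y)<4,0].min()+P[abs(P[:,1]-y)<4,0].max())/2) for y in range(-180,-105,6)]; c=np.array(c); g=np.polyfit(c[:,0],c[:,1],1); print("roof line x at -145",np.polyval(g,-145),"tilt",np.degrees(np.arctan(g[0])),"cas line there",np.polyval(f,-145))
```

```text
z front/back 0.04521839946262718 0.04576930999690809
cas line: x at 0 509.53586348603517 tilt 1.0719811751178663 nose y -30.098402889142616
roof line x at -145 508.89115743899083 tilt 0.6315148925582669 cas line there 506.8226547445024
```

Run:
```python
from h import *
q=qdown(np.radians(-1.1))
L=lambda y:.5115+.02*(y+.145)
for y in (.06,.045,.03,.015,0,-.015,-.03,-.045,-.055):
    ctrl.movel([L(y),y,.0165],q,.08); F=ctrl.get_wrist_force(); st(y)
    if np.abs(F).max()>12: print("stop"); break
```

```text
0.06 20.61 [0.5156 0.0599 0.0165] F [ 0.7  1.  -2.6] op 0.0344
0.045 20.95 [0.5153 0.0443 0.0166] F [ 0.3  0.4 -3. ] op 0.0347
0.03 21.29 [0.515  0.0293 0.0166] F [ 0.1  0.9 -2.5] op 0.0341
0.015 21.63 [0.5147 0.0143 0.0166] F [-0.2 -0.2 -2.9] op 0.0344
0 21.98 [ 0.5144 -0.0008  0.0166] F [ 0.5 -0.1 -1.6] op 0.0345
-0.015 22.32 [ 0.5141 -0.0157  0.0166] F [ 0.4 -0.3 -2.3] op 0.0347
-0.03 22.66 [ 0.5138 -0.0307  0.0166] F [-0.4  0.2 -3.4] op 0.0345
-0.045 23.0 [ 0.5135 -0.0456  0.0166] F [-0.2  0.8 -2.5] op 0.0342
-0.055 23.27 [ 0.5133 -0.0556  0.0166] F [ 0.4  0.5 -2.9] op 0.0343
```

Clean entry with no contact. Now lower onto the bay floor and push to the stop.

Run:
```python
from h import *
q=qdown(np.radians(-1.1))
L=lambda y:.5115+.02*(y+.145)
y=-.0575
ctrl.movel([L(y),y,.0153],q,.05); st("lower")
for i in range(14):
    y-=.0015
    ctrl.movel([L(y),y,.0153],q,.02); F=ctrl.get_wrist_force(); st(round(y,4))
    if F[1]>12: print("stop"); break
```

```text
lower 23.52 [ 0.5132 -0.0575  0.0152] F [-0.8  0.4 -1.7] op 0.0342
-0.059 23.77 [ 0.5132 -0.059   0.0153] F [ 0.1  0.3 -1.9] op 0.035
-0.0605 24.02 [ 0.5132 -0.0606  0.0153] F [-0.2  0.6 -3.2] op 0.0343
-0.062 24.27 [ 0.5132 -0.0621  0.0153] F [-0.3  0.5 -2.3] op 0.0344
-0.0635 24.52 [ 0.5131 -0.0632  0.0152] F [ 0.2  1.9 -3.1] op 0.0347
-0.065 24.77 [ 0.5129 -0.0633  0.0151] F [ 0.3  7.2 -1.6] op 0.0346
-0.0665 25.02 [ 0.5127 -0.0633  0.015 ] F [-0.4 11.4  0.6] op 0.0347
-0.068 25.27 [ 0.5126 -0.0633  0.0149] F [-0.7 16.9  3.4] op 0.0342
stop
```

Run:
```python
from h import *
q=qdown(np.radians(-1.1))
for z in(.0145,.0138,.013):
    ctrl.movel([.5131,-.0645,z],q,.02); st(z)
    if ctrl.get_wrist_force()[2]>3: break
open_jaws(); st("open"); ctrl.movel([.5131,-.0633,.12],q,.2); ctrl.reach([.47,.12,.25],q); ctrl.wait(.3); st("away")
for n,b in (("top",(260,170,380,260)),("side",(270,140,370,260))):
    p,d=cams.camera(n); p=p[:,:,::-1].copy(); cv2.imwrite(f"pics/{n}6.png",p); np.save(f"pics/{n}6d.npy",d); crop(n,p,*b,5,f"pics/{n}6c.png")
```

```text
0.0145 25.61 [ 0.513  -0.0633  0.0145] F [-0.9  6.8  2. ] op 0.0346
0.0138 25.86 [ 0.5131 -0.0632  0.0144] F [-2.7  8.  12.5] op 0.0347
open 26.41 [ 0.5131 -0.0647  0.0138] F [ 0.2  0.6 -0.7] op 0.0855
away 28.31 [0.4701 0.1191 0.2497] F [-0.8  0.6  0. ] op 0.0852
```

View pics/top6c.png

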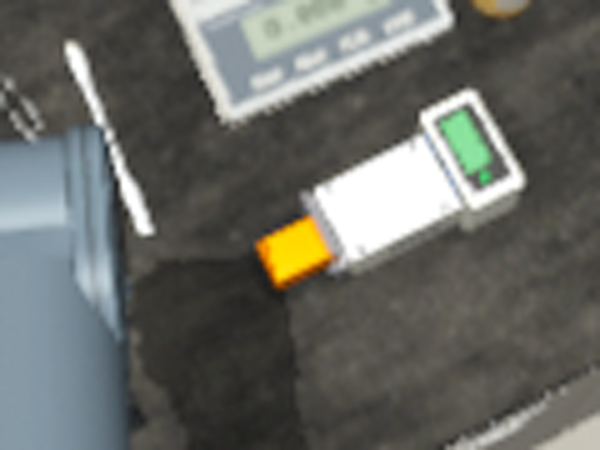

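View pics/side6c.png

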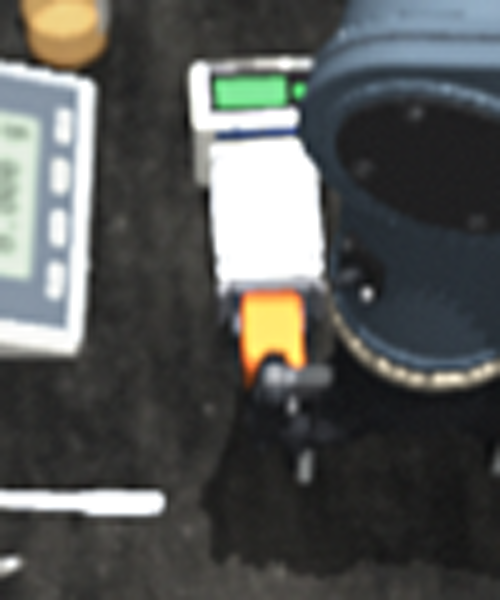

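Run:
```python
from h import *
p=cv2.imread("pics/top6.png"); C=cloud("top",np.load("pics/top6d.npy")); hsv=cv2.cvtColor(p,cv2.COLOR_BGR2HSV)
m=(hsv[...,0]>5)&(hsv[...,0]<25)&(hsv[...,1]>150)&(C[...,2]>.035)&(C[...,2]<.05)&(abs(C[...,1]+.06)<.05)
v,u=np.nonzero(m); P=(onplane("top",np.c_[u,v],.044)*1000).astype(np.float32)
print(len(u),"z",np.median(C[m][:,2]),cv2.minAreaRect(P[:,:2].copy()),P.max(0),P.min(0))
g=np.polyfit(C[m][:,1],C[m][:,2],1);print("pitch",g[0])
blue=(hsv[...,0]>100)&(hsv[...,0]<125)&(hsv[...,1]>200)&(abs(C[...,1]+.06)<.05)&(abs(C[...,0]-.51)<.04);print("blue px outside",blue.sum())
a=cv2.imread("pics/top0.png");d=cv2.absdiff(a,p).max(2);d[:, :]=d
for nm,c in(("flask",(230,248)),("notebook",(215,282)),("amber",(361,162))): print(nm,"mean diff",d[c[1]-6:c[1]+6,c[0]-6:c[0]+6].mean())
```

```text
44 z 0.04154333151166756 ((508.6325378417969, -58.70404052734375), (50.7138671875, 36.69834518432617), 88.8316650390625) [527.4492  -33.27782  44.     ] [490.04062  -84.204384  44.      ]
pitch -0.03558056189360659
blue px outside 0
flask mean diff 6.118055555555555
notebook mean diff 0.5277777777777778
amber mean diff 0.8194444444444444
```

View pics/top6.png

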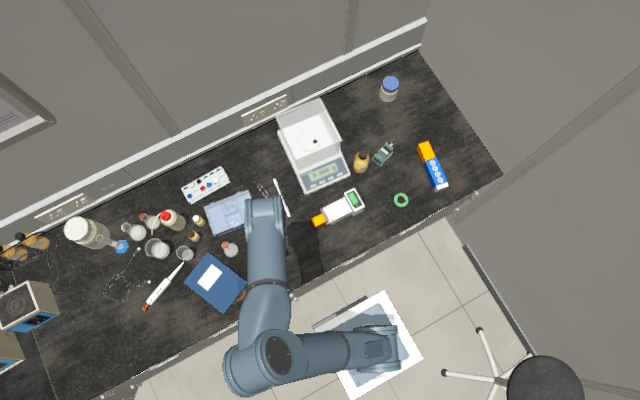

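```bash
python3 -c "
from workcell import hand_in,ctrl
print(ctrl.get_time_s()); hand_in()"
```

```text
28.4083
the job is handed in; nothing more can be done
```

The cassette is in the reader nose first and against the stop, and I handed the job in at 28.4 s. I gripped it by the nose end, pulled it straight out, turned it half round in the air, set it flat on the worktop and let go. I then took it afresh by the handle and slid it in.

**Home against the stop:** the push stopped at TCP y = -63.3 mm (-64.5 mm expected) and the force rose to 17 N. In the last top picture the handle's end is at y ≈ -33 mm (-34.5 mm expected). It lies about 1.2° off world y, in line with the reader as measured, and no blue shows outside.

**Set down:** the cassette measured 160 x 40 mm on the worktop before I took it again, with the jaws open and clear.

**Other things:** the last top picture shows the flask, notebook and amber bottle where they were.

**Disagreements:**
- The side camera read about 2.4 mm further towards +x than the arm, and 1–3° more tilt for the reader than the top camera. I corrected the line for the offset, and the cassette went in without touching the walls.
- The last depth reading of the handle's top was 41.5 mm, against 44 mm nominal, with an apparent pitch of 0.036 rad. That comes from only 44 pixels, and it is within the 0.1 rad limit.

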